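# Set and lock a steering gear

### The arm

A 7-joint arm with a two-finger parallel gripper is mounted at the origin on the work surface. World frame = base frame: x ahead of the robot, y to its left, z up, the work surface at z = 0. Lengths are in m, angles in rad, forces in N, time in s.
With the tool pointing down it reaches from about 0.425 to 0.925 m from the base axis. Payload 6.8 kg.
Tool frame: the origin (TCP) lies at the very end of the fingers, on their centre line; the grasp point (between the pads) lies 19 mm behind it (r.tcp_to_grasp is the distance from the TCP to the grasp point, in m); z points along the fingers, y is the line along which they close (so a half turn about z gives the same grasp; the last joint's range is limited). The gripper opens to 85 mm and grips with 20 to 120 N. Pads are 22 mm wide; open, the fingers measure 114 mm over their backs; the gripper's body (76 mm by 85 mm) begins 54 mm behind the grasp point. The pads swing forward as they close: fully open they stand 13 mm farther back than shut.
Start: joints at [-1.226, 0.477, 0.022, 1.555, -0.011, 1.109, -0.083], TCP at [0.295, 0.607, 0.231] pointing down, gripper open.
Joint ranges: [-2.96, 2.96], [-0.34, 2.1], [-1.41, 1.46], [0.24, 2.44], [-1.37, 4.51], [0.17, 1.92], [-2.96, 2.96]. Speed limits (rad/s): [2.39, 2.39, 3.14, 3.14, 3.14, 3.14, 3.14].

### API

Orientations are given as a rotation vector (axis times angle).
In Python, from bench import r gives the robot as it stands.
- The arm moves only by the tool step_arm, never from a script. Its argument "moves" is a list of rows, each a list of 7 numbers: the shift along the tool's x, y, z in mm, then the turn, a rotation vector about the tool's x, y, z in rad, then the finger opening in mm, from 0 to 85.4. A call has 1 to 8 rows; each row is the pose to reach, as a shift and turn from the pose commanded when the call began, along the tool's axes at that moment; what a row does not reach only later rows make up. A row lasts 1/10 s, in which the tool goes at most 50 mm and 8.59 degrees, less where a joint would pass 70% of its speed; a pose out of reach is approached as far as the arm can. A call with a gripper value outside its range is refused whole. The fingers move at their own pace and stop on an object; "grip_force" is the grip in N (left out, the last holds). Time passes only in rows, so rows that repeat a pose let the fingers close. It gives the time, the measured TCP pose, the force, the opening and the grip force at its end, in the units of the state.
- r.get_obs(): the state, without advancing time (a new reading comes with each control period).
- r.grab_frame(name): name is "scene" or "side" or "wrist"; returns a dict with "image" (420x560x3 uint8, red, green, blue), "depth" (420x560 float32, m along the optical axis (not along the pixel's ray), 0 where there is no reading), "mtx" (3x3 intrinsics, pixels), "rvec" (rotation vector, rad) and "tvec" (3), from world to camera coordinates, as OpenCV has them. Camera axes: x right, y down, z forward; pixel columns grow to the right and rows downward; lengths in m; the calibration is good to about 2 mm. The wrist camera is an equidistant fisheye: a pixel r from the principal point sees the ray r / f radians off the axis. A picture is of the moment at which its call begins.
- r.hand_in(): hands the job in; it is judged then, once.
The state is a dict: "clock": time; "joints": joint angles; "qvel": joint speeds; "tau": joint torques, N m; "tcp_pos": TCP position; "orientation": TCP orientation; "contact_force": force on the tool from outside, world axes, zero at the start; "moment": the same for the moment, N m; "grip_width": finger opening in m; "gripper_force": force on a finger pad.
Only numpy, scipy, OpenCV 4.12 (cv2) and the standard library are available. Lean on these libraries where they do the work, as an engineer would, in place of code of your own. Each camera call takes 0.05 s, during which the arm holds its last target. There are 200 camera calls.

### The job

Push the orange turning arm of the steering gear round with a fingertip until it points straight at the yellow marker pin, then push the red lock lever all the way over to its stop, away from the arm, and move clear. The arm must stay pointing at the yellow pin; do not lift it off its shaft, and leave the loose things on the bench where they are.

Things in the scene. Friction and masses are not known exactly. Their poses are not given: they have to be found in the camera images.
- gear: Car steering gear clamped to the bench, fixed, about 1 m long: dark tube of 48 mm diameter with black pleated boots, its axis 75 mm above the bench, parallel to this frame's y axis and 20 mm to its +x side. A round pinion tower (60 mm diameter, top 132 mm above the bench) stands at the origin, which lies on the bench under the pinion's vertical axis; z is up. The robot is on the -x side.
- spoke_hub (a point): Point on the pinion's vertical axis at the height of the turning arm, 154 mm above the bench; the dark hub round it is 42 mm in diameter and its brass cap tops out 175 mm above the bench.
- spoke_tip (a point): End of the orange turning arm, 145 mm out from the hub, on the arm's centre line. x points outward along the arm, z up. The arm is a level bar 16 mm wide (10 mm over the last 18 mm) and 14 mm thick, from 147 to 161 mm above the bench, over the clear bench on the robot's side of the gear. It turns stiffly about the pinion (about 0.5 N m, so 5 N at 105 mm from the axis) and stays where it is left. It is only slipped onto the shaft: pulling it up lifts it off.
- spoke (a joint): Angle of the orange turning arm, rad: 0 when it points along the gear's -x (towards the robot), growing anticlockwise seen from above; stops at -1.15 and 1.15. Starts near 0.
- yellow_pin_top (a point): Centre of the yellow ball (20 mm diameter) on top of the yellow marker pin, 154 mm above the bench: a thin fixed upright rod on a 44 mm round foot, just beyond the reach of the arm's end (164 to 217 mm from the pinion axis), on one side or the other.
- blue_pin_top (a point): The same for the blue marker pin, on the other side; it marks another setting and plays no part here.
- lock_pivot (a point): Point on the vertical pivot of the red lock lever, 154 mm above the bench, on top of a blue clamp block (85 by 56 mm, 113 mm high) that straddles the gear's tube, 230 to 280 mm to the gear's +y side; the dark hub round it is 34 mm in diameter, top 167 mm.
- lock_tip (a point): Centre of the round knob (22 mm diameter) at the end of the red lock lever, 100 mm out from its pivot. x points outward along the lever, z up. The lever is a level bar 14 mm wide and 14 mm thick, from 147 to 161 mm above the bench; it takes about 0.25 N m (3.5 N at 72 mm from the pivot) and stays where it is left.
- lock (a joint): Angle of the red lock lever, rad: at 0 (open) it points along the gear's -x, towards the robot; it grows clockwise seen from above as the lever swings away from the turning arm, to its stop at 1.45 (locked), lying nearly along the tube, pointing to the gear's +y.
- socket: loose steel socket standing upright, 32 mm diameter, 38 mm high; origin at the centre of its underside; to be left alone.
- nut: loose brass hexagon nut, 30 mm across, 14 mm high; origin at the centre of its underside; to be left alone.
- tin: loose green-labelled tin, 70 mm diameter, 75 mm high; origin at the centre of its underside; to be left alone.
- pot: loose white plastic bowl, 72 mm diameter, 45 mm high; origin at the centre of its underside; to be left alone.
- boot: loose black pleated rubber boot lying down, 130 mm long, 58 mm diameter; origin at the centre of its underside; to be left alone.
- wrench: loose steel wrench lying flat; origin at the centre of its underside; to be left alone.
- screwdriver: loose screwdriver lying flat; origin at the centre of its underside; to be left alone.
Mind the look-alikes: they are no part of the job. What is shaped like the part that bears yellow_pin_top but green is not meant.

How it is judged:
By the outcome, as a careful person would: the job done as asked, in the order asked, and still so for the second after the job is handed in, with the robot touching nothing.
It also fails if it takes over 48 s, if anything falls off the work surface, if the arm or the gripper's body presses on something with over 40 N, if the wrist force passes 120 N, or if a joint passes its speed limit or range.

## Working session

There is one attempt and no reset: what is moved stays moved. The work goes in short steps, Python scripts to look and compute and a tool call to move; the robot and the scene stay as the last step left them, time stands still between calls to the robot, and variables do not carry over. Pictures are saved under pics/ and viewed, at most 10 in all, crops included, and the job is handed in when it is done.

Besides the shell and the picture viewer there is one more tool, called after ">>>" as a command line: name --pt "numbers of a row" for each row, then --argument value for the rest. step_arm: Moves the arm, as the interface text tells. Its arguments: {"type":"object","properties":{"moves":{"type":"array","items":{"type":"array","items":{"type":"number"}}},"grip_force":{"type":"number"}},"required":["moves"]}

```bash
mkdir -p pics; ls
cat > h.py <<'E'
import numpy as np,cv2,pickle
from bench import r
def grab(n):
    f=r.grab_frame(n); pickle.dump(f,open(f'{n}.pkl','wb')); return f
def pts(f):
    R,_=cv2.Rodrigues(np.array(f['rvec'],float)); K=f['mtx']; d=f['depth']
    v,u=np.indices(d.shape); c=np.stack([(u-K[0,2])/K[0,0]*d,(v-K[1,2])/K[1,1]*d,d],-1)
    return (c-np.ravel(f['tvec']))@R
E
python3 - <<'E'
from h import *
for n in('scene','side'):
    f=grab(n); cv2.imwrite(f'pics/{n}0.png',f['image'][...,::-1])
    R,_=cv2.Rodrigues(np.array(f['rvec'],float)); print(n,-R.T@np.ravel(f['tvec']),R[2])
o=r.get_obs();print(o['clock'],o['tcp_pos'],o['orientation'],o['grip_width'])
E
```

```text
pics
scene [ 1.12184672 -0.17316688  1.07148242] [-0.50247546  0.12081111 -0.85610928]
side [ 0.28800402 -0.82287023  1.02543085] [ 0.22791592  0.63468745 -0.73839432]
0.1 [0.29509554 0.60649455 0.23045564] [-7.05141430e-01 -3.06119646e+00  2.47889141e-03] 0.08530109181331118
```

View pics/scene0.png

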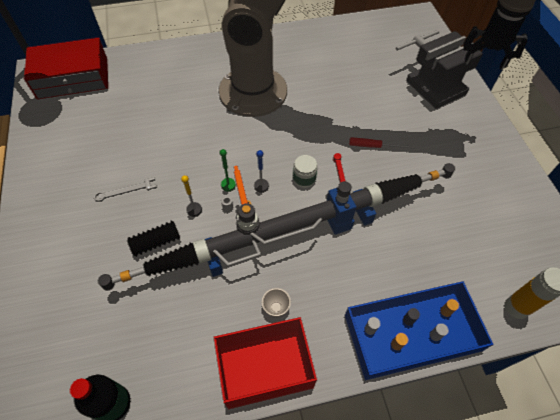

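View pics/side0.png

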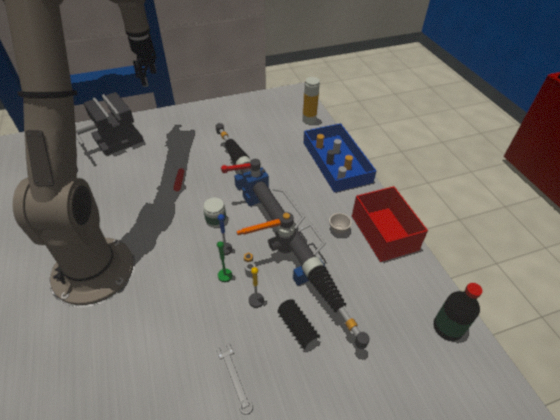

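Scene view: the yellow pin ball is at (185,180), the green look-alike at (223,153) and blue at (260,154). The orange arm runs from (246,212) to (238,167), and the red lever from (344,187) to (338,157). The side view shows yellow at (255,270), green (221,245) and blue (221,215). The yellow one is the target by colour. I'll confirm it with a crop and measure by casting rays onto z=0.154.

```bash
cat >> h.py <<'E'
def onplane(f,uv,z):
    R,_=cv2.Rodrigues(np.array(f['rvec'],float)); C=-R.T@np.ravel(f['tvec'])
    K=f['mtx']; uv=np.atleast_2d(uv).astype(float)
    d=np.c_[(uv[:,0]-K[0,2])/K[0,0],(uv[:,1]-K[1,2])/K[1,1],np.ones(len(uv))]@R
    return C+d*((z-C[2])/d[:,2])[:,None]
E
python3 - <<'E'
from h import *
rois={'scene':dict(yellow=(175,170,197,190),green=(215,145,232,162),blue=(253,146,268,162),orange=(230,160,252,212),red=(330,150,350,186)),
'side':dict(yellow=(245,262,265,279),green=(213,238,230,252),blue=(214,208,230,224),orange=(232,214,284,238),red=(216,160,252,176))}
rng={'yellow':(20,32),'green':(45,85),'blue':(105,125),'orange':(5,18),'red':(0,6)}
for n in rois:
    f=pickle.load(open(n+'.pkl','rb')); hsv=cv2.cvtColor(f['image'],cv2.COLOR_RGB2HSV); P=pts(f)
    for k,(a,b,c,d) in rois[n].items():
        lo,hi=rng[k]
        m=(hsv[...,0]>=lo)&(hsv[...,0]<=hi)&(hsv[...,1]>120)&(hsv[...,2]>60)
        if k=='red': m|=(hsv[...,0]>174)&(hsv[...,1]>120)&(hsv[...,2]>60)
        z=np.zeros_like(m); z[b:d,a:c]=1; m&=z
        q=P[m]; s=q[(q[:,2]>.14)&(q[:,2]<.172)]
        v,u=np.nonzero(m)
        if k in('orange','red'):
            g=(P[...,2]>.155)&(P[...,2]<.168)&m; v,u=np.nonzero(g); w=onplane(f,np.c_[u,v],.161)
            vx,vy,x0,y0=cv2.fitLine(w[:,:2].astype(np.float32),cv2.DIST_HUBER,0,.001,.001).ravel()
            t=(w[:,:2]-[x0,y0])@[vx,vy]; print(n,k,len(w),'ends',[x0+t.min()*vx,y0+t.min()*vy],[x0+t.max()*vx,y0+t.max()*vy],'len',np.ptp(t),'zmax',np.percentile(q[:,2],90))
        else:
            top=P[m&(P[...,2]>.144)]; g=m&(P[...,2]>.144);v,u=np.nonzero(g)
            print(n,k,len(u),(u.mean(),v.mean()),'ray',onplane(f,[u.mean(),v.mean()],.155)[0],'zmax',top[:,2].max() if len(top) else None)
f=pickle.load(open('scene.pkl','rb')); 
cv2.imwrite('pics/crop0.png',cv2.resize(f['image'][140:245,160:360,::-1],None,fx=4,fy=4,interpolation=cv2.INTER_CUBIC))
E
```

```text
scene yellow 43 (np.float64(184.3953488372093), np.float64(178.8372093023256)) ray [ 0.43292024 -0.25697753  0.155     ] zmax 1.0714824185595322
scene green 26 (np.float64(222.57692307692307), np.float64(151.80769230769232)) ray [ 0.36728233 -0.14774332  0.155     ] zmax 0.1657343627702868
scene blue 29 (np.float64(259.41379310344826), np.float64(152.86206896551724)) ray [ 0.39236611 -0.05282599  0.155     ] zmax 0.16512443396268206
scene orange 224 ends [np.float64(0.4250134666153637), np.float64(-0.12452577630370375)] [np.float64(0.5628201732177005), np.float64(-0.12114734229253533)] len 0.13784810897929534 zmax 0.17386045311119544
scene red 154 ends [np.float64(0.44222242808449), np.float64(0.14414573528720806)] [np.float64(0.532785047227409), np.float64(0.13242522435281676)] len 0.09131789665593254 zmax 0.165036273364938
side yellow 44 (np.float64(254.02272727272728), np.float64(270.65909090909093)) ray [ 0.43175829 -0.25726483  0.155     ] zmax 0.1647602148617001
side green 24 (np.float64(220.125), np.float64(244.33333333333334)) ray [ 0.37004716 -0.14761048  0.155     ] zmax 0.16482037245100234
side blue 28 (np.float64(220.53571428571428), np.float64(217.0)) ray [ 0.39438645 -0.05275869  0.155     ] zmax 1.0254308506694998
side orange 224 ends [np.float64(0.42232731121829237), np.float64(-0.12671753342505018)] [np.float64(0.5480559529260878), np.float64(-0.12495859030566525)] len 0.12574094807833652 zmax 0.16194694848802368
side red 115 ends [np.float64(0.4442246291691732), np.float64(0.14213578517275213)] [np.float64(0.5363110684778372), np.float64(0.12794915513462699)] len 0.09317281018104204 zmax 0.16270044224835492
```

View pics/crop0.png

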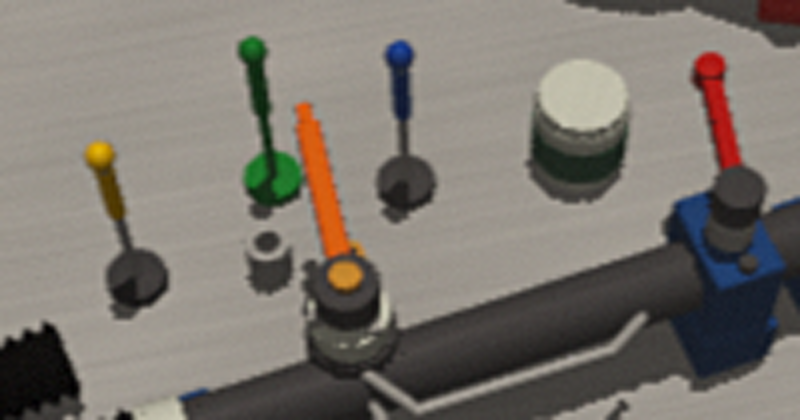

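The crop confirms it: yellow ball at crop (100,155), green at (252,48), blue at (400,52). Next, the hub cap and lock pivot from both views.

Run:
```python
from h import *
out={}
for n,cap,lk in(('scene',(246,208),(345,187)),('side',(288,217),(255,163))):
    f=pickle.load(open(n+'.pkl','rb')); hsv=cv2.cvtColor(f['image'],cv2.COLOR_RGB2HSV); P=pts(f)
    v,u=np.indices(P.shape[:2])
    m=(np.hypot(u-cap[0],v-cap[1])<12)&(abs(P[...,2]-.175)<.006)&(hsv[...,0]<25)&(hsv[...,1]>90)
    m2=(np.hypot(u-lk[0],v-lk[1])<14)&(abs(P[...,2]-.167)<.004)&(hsv[...,1]<90)
    for k,mm,z in(('hub',m,.175),('lock',m2,.167)):
        if mm.sum()==0: print(n,k,'none');continue
        w=onplane(f,np.c_[u[mm],v[mm]],z); c=(w.min(0)+w.max(0))/2; out[n,k]=c
        print(n,k,mm.sum(),u[mm].mean(),v[mm].mean(),c,np.ptp(w,0),np.median(w,0))
    h=out[n,'hub'][:2];l=out[n,'lock'][:2]; print(np.linalg.norm(l-h),np.linalg.norm([.4323,-.2571]-h))
```

```text
scene hub 55 245.6 208.78181818181818 [ 0.56645314 -0.12237818  0.175     ] [2.72197404e-02 1.79570950e-02 2.22044605e-16] [ 0.5679924  -0.12225422  0.175     ]
scene lock 117 344.1111111111111 186.69230769230768 [0.55437229 0.12993665 0.167     ] [3.30115475e-02 3.29219057e-02 2.22044605e-16] [0.55415768 0.1305143  0.167     ]
0.25260387623436764 0.19012373115162495
side hub 33 285.7878787878788 215.78787878787878 [ 0.56534056 -0.1236228   0.175     ] [1.71565218e-02 2.02262192e-02 2.22044605e-16] [ 0.56596574 -0.12409625  0.175     ]
side lock 58 254.68965517241378 162.1551724137931 [0.552381   0.12869751 0.167     ] [2.87681897e-02 3.44113663e-02 2.22044605e-16] [0.55185631 0.12955591 0.167     ]
0.2526529024719249 0.18845676369268477
```

```bash
cat >> h.py <<'E'
from scipy.spatial.transform import Rotation as Ro
def Rt(yaw):  # tool z down, tool y at world angle yaw (deg)
    y=np.array([np.cos(np.radians(yaw)),np.sin(np.radians(yaw)),0]); z=np.array([0,0,-1.]); return np.c_[np.cross(y,z),y,z]
def plan(wps,w=0):
    o=r.get_obs(); R0=Ro.from_rotvec(o['orientation']).as_matrix(); p=np.array(o['tcp_pos'])
    ya=np.degrees(np.arctan2(R0[1,1],R0[0,1])); print('at',o['clock'],p.round(4),'yaw',ya.round(1),'F',np.round(o['contact_force'],1),'j',np.round(o['joints'],2))
    for x,y,z,yaw in wps:
        s=R0.T@(np.array([x,y,z])-p)*1000; t=Ro.from_matrix(R0.T@Rt(yaw)).as_rotvec(); print(s.round(0),t.round(2))
H=np.array([.567,-.123]); L=np.array([.553,.1297])
def arc(C,ang,rad,off,z,side):  # bar at ang(deg), contact side offset; tool y along the tangent of motion; side=+1 ccw
    a=np.radians(ang); u=np.array([np.cos(a),np.sin(a)]); t=side*np.array([-u[1],u[0]])
    p=C+u*rad-t*off; return (*p,z,np.degrees(np.arctan2(t[1],t[0])))
E
python3 - <<'E'
from h import *
plan([(.467-.172*k/14*(14-0)/1*0-.172*(1-k/14),.607-.677*k/14,.231,64-153*k/18) for k in (2,4,6,7)])
E
```

```text
at 0.1 [0.2951 0.6065 0.2305] yaw 64.1 F [-0.3  0.2 -0.1] j [-1.23  0.48  0.02  1.56 -0.01  1.11 -0.08]
[-64. -76.  -0.] [-0.   0.   0.3]
[-129. -152.   -0.] [-0.    0.    0.59]
[-193. -228.   -0.] [-0.    0.    0.89]
[-225. -266.   -0.] [-0.    0.    1.04]
```

>>> step_arm --pt "-32 -38 0 0 0 0.15 0" --pt "-64 -76 0 0 0 0.3 0" --pt "-96 -114 0 0 0 0.45 0" --pt "-128 -152 0 0 0 0.6 0" --pt "-160 -190 0 0 0 0.75 0" --pt "-193 -228 0 0 0 0.89 0" --pt "-225 -266 0 0 0 1.04 0" --pt "-225 -266 0 0 0 1.04 0"

```text
clock: 0.9
tcp_pos: [0.3827, 0.2622, 0.231]
orientation: [2.148, 2.291, -0.004]
contact_force: [0.2, 0.6, -0.1]
grip_width: 0.0001
gripper_force: 0.0
```

Run:
```python
from h import *
plan([(.467,-.08,.231,-50),(.467,-.08,.231,-89)])
```

```text
at 0.9 [0.3827 0.2622 0.231 ] yaw 3.7 F [ 0.2  0.6 -0.1] j [-1.03  0.12  0.32  2.06 -0.05  0.97 -0.62]
[-347.   62.    1.] [0.   0.   0.94]
[-347.   62.    1.] [0.   0.   1.62]
```

>>> step_arm --pt "-45 8 0 0 0 0.15 0" --pt "-90 16 0 0 0 0.3 0" --pt "-135 24 0 0 0 0.45 0" --pt "-180 32 0 0 0 0.6 0" --pt "-225 40 0 0 0 0.75 0" --pt "-270 48 0 0 0 0.89 0" --pt "-315 56 0 0 0 1.04 0" --pt "-347 62 0 0 0 1.18 0"

```text
clock: 1.7
tcp_pos: [0.4704, -0.0744, 0.2315]
orientation: [3.058, 0.718, 0.001]
contact_force: [1.1, 0.5, 0.3]
grip_width: 0.0002
gripper_force: 0.0
```

Run:
```python
from h import *
plan([(.467,-.08,.231,-89),(.467,-.08,.14,-89)])
```

```text
at 1.7 [ 0.4704 -0.0744  0.2315] yaw -63.6 F [1.1 0.5 0.3] j [-0.62  0.16  0.73  2.05 -0.13  0.97 -0.93]
[-6.  3.  0.] [ 0.   -0.    0.44]
[-6.  3. 91.] [ 0.   -0.    0.44]
```

>>> step_arm --pt "-3 2 20 0 0 0.15 0" --pt "-6 3 45 0 0 0.3 0" --pt "-6 3 70 0 0 0.44 0" --pt "-6 3 91 0 0 0.44 0" --pt "-6 3 91 0 0 0.44 0"

```text
clock: 2.2
tcp_pos: [0.4642, -0.0766, 0.138]
orientation: [3.14, 0.047, -0.009]
contact_force: [-0.7, -1.1, -0.3]
grip_width: 0.0001
gripper_force: 0.0
```

Run:
```python
from h import *
plan([arc(H,a,.1,.022,.14,1) for a in (181,190,200,210,220)])
f=grab('side'); cv2.imwrite('pics/side1.png',cv2.resize(f['image'][170:310,170:340,::-1],None,fx=4,fy=4,interpolation=cv2.INTER_CUBIC))
```

```text
at 2.2 [ 0.4642 -0.0766  0.138 ] yaw -88.3 F [-0.7 -1.1 -0.3] j [-0.58  0.33  0.74  2.15 -0.32  0.77 -1.18]
[ 2. 26. -2.] [0.   0.01 0.01]
[-1. 42. -2.] [ 0.    0.01 -0.14]
[-0. 60. -2.] [-0.    0.01 -0.32]
[ 3. 77. -2.] [-0.    0.01 -0.49]
[ 9. 94. -2.] [-0.    0.01 -0.67]
```

View pics/side1.png

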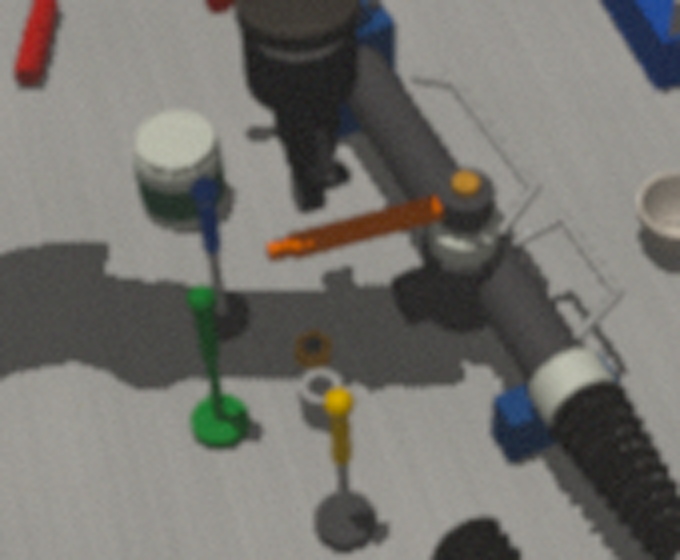

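The closed fingertip is at crop (310,200), on the arm's +y side, clear of the blue pin (205,190) and the arm (270,250)-(435,205). Now pushing along the arc.

>>> step_arm --pt "1 12 -2 0 0 0 0" --pt "2 22 -2 0 0 0 0" --pt "1 30 -2 0 0 -0.05 0" --pt "0 38 -2 0 0 -0.11 0" --pt "-1 46 -2 0 0 -0.18 0" --pt "-1 54 -2 0 0 -0.26 0" --pt "0 62 -2 0 0 -0.34 0" --pt "2 70 -2 0 0 -0.42 0"

```text
clock: 3.05
tcp_pos: [0.4714, -0.1459, 0.1436]
orientation: [-3.059, -0.706, -0.005]
contact_force: [-0.0, 8.1, 4.9]
grip_width: -0.0003
gripper_force: 3.7
```

```bash
cat > spoke.py <<'E'
from h import *
def spoke():
    for n in('scene','side'):
        f=grab(n); hsv=cv2.cvtColor(f['image'],cv2.COLOR_RGB2HSV); P=pts(f)
        m=(hsv[...,0]>=5)&(hsv[...,0]<=16)&(hsv[...,1]>160)&(hsv[...,2]>60)&(P[...,2]>.156)&(P[...,2]<.166)
        d=np.hypot(P[...,0]-H[0],P[...,1]-H[1]); m&=(d>.03)&(d<.16)
        v,u=np.nonzero(m); w=onplane(f,np.c_[u,v],.161)[:,:2]
        vx,vy,x0,y0=cv2.fitLine(w.astype(np.float32),cv2.DIST_HUBER,0,.001,.001).ravel()
        if vx>0: vx,vy=-vx,-vy
        t=(w-[x0,y0])@[vx,vy]; e=np.array([x0,y0])+t.max()*np.array([vx,vy])
        g=cv2.inRange(hsv,(20,120,60),(32,255,255))>0; g&=(P[...,2]>.144)&(P[...,2]<.17)&(np.hypot(P[...,0]-.4325,P[...,1]+.257)<.02)
        vv,uu=np.nonzero(g); Y=onplane(f,[uu.mean(),vv.mean()],.155)[0,:2]
        A=lambda q:np.degrees(np.arctan2(q[1],q[0]))%360
        nrm=np.array([-vy,vx]); print(n,len(w),'line ang',A((vx,vy)).round(2),'hub->tip',A(e-H).round(2),'tip',e.round(4),'hub->Y',A(Y-H).round(2),'tip->Y',A(Y-e).round(2),'Y off line mm',(1000*(Y-[x0,y0])@nrm).round(1),'H off',(1000*(H-[x0,y0])@nrm).round(1),Y.round(4))
E
python3 - <<'E'
from spoke import *
spoke(); plan([arc(H,a,.1,.022,.14,1) for a in (214,218,222,226)])
E
```

```text
scene 157 line ang 205.58 hub->tip 206.77 tip [ 0.4688 -0.1725] hub->Y 224.98 tip->Y 246.95 Y off line mm 60.7 H off -2.3 [ 0.4328 -0.2571]
side 147 line ang 207.31 hub->tip 208.63 tip [ 0.4403 -0.1922] hub->Y 224.86 tip->Y 262.5 Y off line mm 54.2 H off -3.3 [ 0.4317 -0.2576]
at 3.15 [ 0.4714 -0.1474  0.1436] yaw -64.2 F [-0.3  3.3  0.3] j [-0.34  0.34  0.63  2.1  -0.28  0.78 -0.65]
[-5. 12.  4.] [-0.   -0.   -0.14]
[-6. 19.  4.] [ 0.   -0.   -0.21]
[-5. 26.  4.] [ 0.   -0.   -0.28]
[-5. 34.  4.] [ 0.   -0.   -0.35]
```

>>> step_arm --pt "-2 4 4 0 0 -0.05 0" --pt "-4 10 4 0 0 -0.11 0" --pt "-5 15 4 0 0 -0.17 0" --pt "-5 19 4 0 0 -0.21 0" --pt "-5 22 4 0 0 -0.24 0" --pt "-5 22 4 0 0 -0.24 0"

```text
clock: 3.75
tcp_pos: [0.4755, -0.1686, 0.139]
orientation: [-2.955, -1.061, -0.002]
contact_force: [-0.1, 3.5, -0.2]
grip_width: 0.0
gripper_force: 1.8
```

Run:
```python
from spoke import *
spoke(); plan([arc(H,a,.1,.022,.139,1) for a in (220,222,224,225,226)])
```

```text
scene 172 line ang 220.95 hub->tip 220.79 tip [ 0.4817 -0.1966] hub->Y 224.8 tip->Y 230.63 Y off line mm 13.1 H off 0.3 [ 0.4325 -0.2566]
side 95 line ang 220.89 hub->tip 220.34 tip [ 0.456  -0.2173] hub->Y 224.86 tip->Y 238.98 Y off line mm 14.6 H off 1.4 [ 0.4317 -0.2576]
at 3.85 [ 0.4754 -0.1687  0.1389] yaw -50.5 F [-0.5  6.1  1.1] j [-0.25  0.35  0.57  2.08 -0.27  0.78 -0.39]
[-0.  2. -0.] [-0.   -0.   -0.01]
[-1.  5. -0.] [-0.   -0.   -0.04]
[-2.  9. -0.] [-0.   -0.   -0.08]
[-2. 11. -0.] [-0.  -0.  -0.1]
[-2. 12. -0.] [-0.   -0.   -0.11]
```

>>> step_arm --pt "0 2 0 0 0 -0.02 0" --pt "-1 4 0 0 0 -0.04 0" --pt "-1 6 0 0 0 -0.06 0" --pt "-1 6 0 0 0 -0.06 0" --pt "-1 -6 0 0 0 -0.06 0" --pt "-1 -20 0 0 0 -0.06 0" --pt "-1 -25 0 0 0 -0.06 0"

```text
clock: 4.55
tcp_pos: [0.457, -0.1495, 0.1383]
orientation: [-2.923, -1.149, 0.0]
contact_force: [-0.2, -0.0, 0.1]
grip_width: 0.0002
gripper_force: 0.0
```

Run:
```python
from spoke import *
spoke(); plan([])
f=pickle.load(open('scene.pkl','rb')); cv2.imwrite('pics/s2.png',cv2.resize(f['image'][140:240,160:290,::-1],None,fx=6,fy=6,interpolation=cv2.INTER_CUBIC))
```

```text
scene 228 line ang 223.08 hub->tip 223.46 tip [ 0.4647 -0.2199] hub->Y 224.87 tip->Y 228.95 Y off line mm 5.0 H off -0.9 [ 0.4326 -0.2568]
side 159 line ang 223.38 hub->tip 223.61 tip [ 0.4614 -0.2236] hub->Y 224.77 tip->Y 228.52 Y off line mm 4.0 H off -0.6 [ 0.4316 -0.2573]
at 4.65 [ 0.4578 -0.1496  0.1385] yaw -47.0 F [-0.1 -0.4 -0.4] j [-0.28  0.31  0.56  2.13 -0.24  0.76 -0.39]
```

View pics/s2.png

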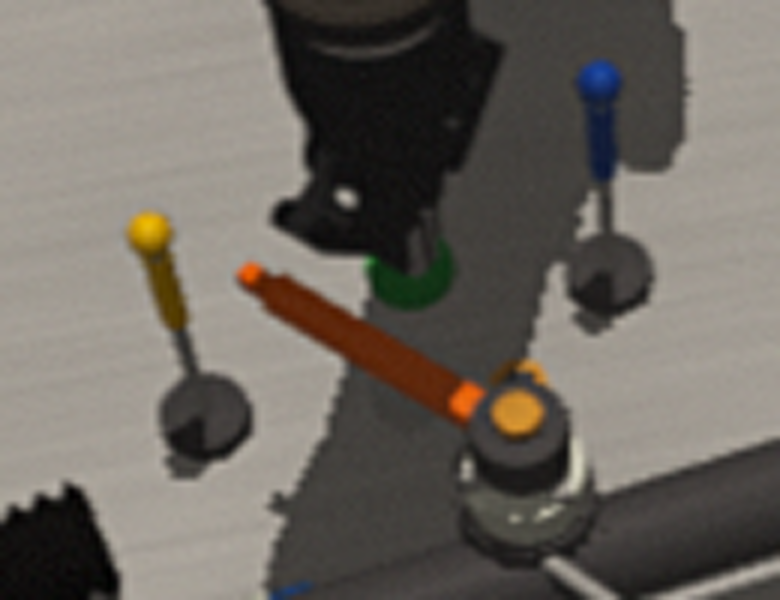

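Scene crop: the arm tip at (250,272) and yellow ball at (150,233). The arm is about 1.6° short of the pin, roughly 2.7 mm at the push radius, so one more nudge.

>>> step_arm --pt "0 15 0 0 0 0 0" --pt "0 27 0 0 0 0 0" --pt "0 31 0 0 0 -0.02 0" --pt "0 33.5 0 0 0 -0.03 0" --pt "0 33.5 0 0 0 -0.03 0" --pt "0 33.5 0 0 0 -0.03 0" --pt "0 15 0 0 0 0 0" --pt "0 -10 0 0 0 0 0"

```text
clock: 5.45
tcp_pos: [0.4525, -0.144, 0.1384]
orientation: [2.923, 1.145, 0.002]
contact_force: [-1.3, 0.5, 0.3]
grip_width: 0.0002
gripper_force: 0.0
```

Run:
```python
from spoke import *
spoke(); plan([])
```

```text
scene 240 line ang 224.58 hub->tip 225.19 tip [ 0.4675 -0.2232] hub->Y 224.98 tip->Y 224.38 Y off line mm -0.2 H off -1.5 [ 0.4328 -0.2571]
side 165 line ang 224.75 hub->tip 225.2 tip [ 0.463  -0.2277] hub->Y 224.86 tip->Y 223.71 Y off line mm -0.8 H off -1.2 [ 0.4317 -0.2576]
at 5.55 [ 0.4499 -0.1414  0.1378] yaw -47.0 F [-0.1  0.2 -0.4] j [-0.3   0.3   0.56  2.15 -0.23  0.75 -0.41]
```

Arm angle is 224.7° against 224.9° for the pin, which is aligned. Lifting now and going to the lever's -y side.

>>> step_arm --pt "0 -10 -40 0 0 0 0" --pt "0 -10 -80 0 0 0 0" --pt "0 -10 -92 0 0 -0.15 0" --pt "0 -10 -92 0 0 -0.3 0" --pt "0 -10 -92 0 0 -0.45 0" --pt "0 -10 -92 0 0 -0.6 0" --pt "0 -10 -92 0 0 -0.75 0" --pt "0 -10 -92 0 0 -0.9 0"

```text
clock: 6.35
tcp_pos: [0.4458, -0.1364, 0.2306]
orientation: [2.125, 2.311, 0.001]
contact_force: [-0.7, -0.4, 0.2]
grip_width: -0.0
gripper_force: 0.0
```

Run:
```python
from h import *
p=arc(L,173,.075,.042,.231,-1); print(p); plan([p])
```

```text
(np.float64(0.4734405262038847), np.float64(0.09715326238645056), 0.231, np.float64(83.0))
at 6.35 [ 0.4458 -0.1364  0.2306] yaw 4.8 F [-0.7 -0.4  0.2] j [-0.3   0.13  0.52  2.07 -0.08  0.96  0.34]
[230.  47.  -0.] [ 0.    0.   -1.36]
```

>>> step_arm --pt "30 6 0 0 0 -0.15 0" --pt "70 14 0 0 0 -0.3 0" --pt "110 22 0 0 0 -0.45 0" --pt "150 31 0 0 0 -0.6 0" --pt "190 39 0 0 0 -0.75 0" --pt "220 45 0 0 0 -0.9 0" --pt "230 47 0 0 0 -1.05 0" --pt "230 47 0 0 0 -1.2 0"

```text
clock: 7.15
tcp_pos: [0.4749, 0.0996, 0.2305]
orientation: [0.443, 3.109, 0.002]
contact_force: [0.3, -0.9, -0.1]
grip_width: 0.0
gripper_force: 0.0
```

Run:
```python
from h import *
plan([arc(L,173,.075,.042,.231,-1),arc(L,173,.075,.042,.14,-1)])
```

```text
at 7.15 [0.4749 0.0996 0.2305] yaw 73.8 F [ 0.3 -0.9 -0.1] j [-0.52  0.16  0.21  2.01 -0.04  0.97  0.99]
[ 1. -3. -1.] [ 0.    0.   -0.16]
[ 1. -3. 90.] [ 0.    0.   -0.16]
```

>>> step_arm --pt "1 -3 20 0 0 -0.1 0" --pt "1 -3 50 0 0 -0.16 0" --pt "1 -3 80 0 0 -0.16 0" --pt "1 -3 90 0 0 -0.16 0" --pt "1 -3 91 0 0 -0.16 0"

```text
clock: 7.65
tcp_pos: [0.4718, 0.0942, 0.1384]
orientation: [-0.209, -3.133, 0.002]
contact_force: [0.1, 0.1, 0.6]
grip_width: -0.0002
gripper_force: 0.0
```

Run:
```python
from h import *
plan([arc(L,a,.075,.022,.139,-1) for a in (173,166,159,152,145,138,131)])
```

```text
at 7.65 [0.4718 0.0942 0.1384] yaw 82.4 F [0.1 0.1 0.6] j [-0.48  0.28  0.18  2.11 -0.07  0.76  1.18]
[-1. 23. -1.] [-0.   -0.   -0.01]
[ 1. 32. -1.] [-0.   -0.    0.11]
[ 2. 42. -1.] [-0.   -0.    0.23]
[ 2. 51. -1.] [-0.   -0.    0.36]
[ 1. 61. -1.] [-0.   -0.    0.48]
[-1. 70. -1.] [-0.  -0.   0.6]
[-5. 79. -1.] [-0.   -0.    0.72]
```

>>> step_arm --pt "0 14 0 0 0 0 0" --pt "-1 23 0 0 0 0 0" --pt "1 32 0 0 0 0.11 0" --pt "2 42 0 0 0 0.23 0" --pt "2 51 0 0 0 0.36 0" --pt "1 61 0 0 0 0.48 0" --pt "-1 70 0 0 0 0.6 0" --pt "-5 79 0 0 0 0.72 0"

```text
clock: 8.45
tcp_pos: [0.4873, 0.1723, 0.1405]
orientation: [1.306, 2.857, -0.001]
contact_force: [-3.9, -5.7, 4.8]
grip_width: -0.0
gripper_force: 3.3
```

Run:
```python
from h import *
plan([arc(L,a,.075,.022,.139,-1) for a in (131,126,121,116,111,107,104,101,98)])
f=grab('scene'); cv2.imwrite('pics/s3.png',cv2.resize(f['image'][120:240,280:440,::-1],None,fx=4,fy=4,interpolation=cv2.INTER_CUBIC))
```

```text
at 8.45 [0.4873 0.1723 0.1405] yaw 40.9 F [-3.9 -5.7  4.8] j [-0.71  0.34  0.31  2.03 -0.14  0.79  0.39]
[-0. -0.  1.] [-0.  0. -0.]
[1. 6. 1.] [-0.    0.    0.08]
[ 3. 13.  1.] [-0.    0.    0.17]
[ 3. 20.  1.] [-0.    0.    0.26]
[ 3. 27.  1.] [-0.    0.    0.35]
[ 2. 32.  1.] [-0.    0.    0.42]
[ 2. 36.  1.] [-0.    0.    0.47]
[ 1. 40.  1.] [-0.    0.    0.52]
[-0. 44.  1.] [-0.    0.    0.57]
```

View pics/s3.png

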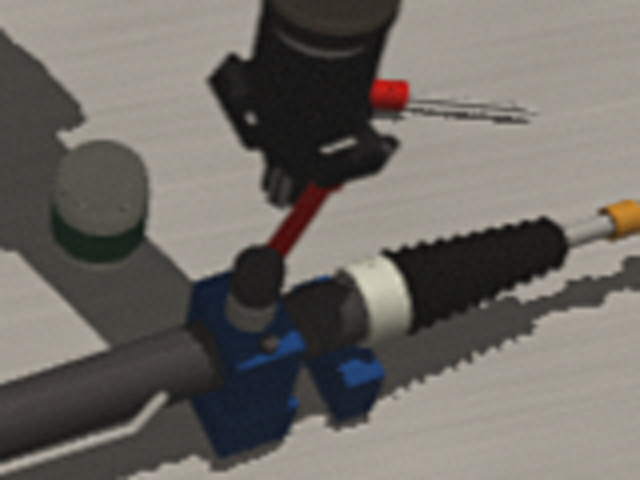

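Crop: the red lever from its hub (260,265) to (335,190), swung well over with the finger behind it. I'll continue toward the stop in small steps, watching the force.

>>> step_arm --pt "1 6 1 0 0 0.08 0" --pt "3 13 1 0 0 0.17 0" --pt "3 20 1 0 0 0.26 0" --pt "3 24 1 0 0 0.31 0" --pt "3 27 1 0 0 0.35 0" --pt "3 29 1 0 0 0.38 0"

```text
clock: 9.1
tcp_pos: [0.5071, 0.1941, 0.139]
orientation: [-1.815, -2.564, 0.0]
contact_force: [-4.1, -2.7, 2.8]
grip_width: 0.0001
gripper_force: 1.9
```

```bash
cat > lock.py <<'E'
from h import *
def lock():
    for n in('scene','side'):
        f=grab(n); hsv=cv2.cvtColor(f['image'],cv2.COLOR_RGB2HSV); P=pts(f)
        d=np.hypot(P[...,0]-L[0],P[...,1]-L[1])
        m=((hsv[...,0]<8)|(hsv[...,0]>172))&(hsv[...,1]>140)&(hsv[...,2]>40)&(P[...,2]>.154)&(P[...,2]<.17)&(d>.02)&(d<.12)
        v,u=np.nonzero(m)
        if len(u)<15: print(n,'few',len(u));continue
        w=onplane(f,np.c_[u,v],.161)[:,:2]; vx,vy,x0,y0=cv2.fitLine(w.astype(np.float32),cv2.DIST_HUBER,0,.001,.001).ravel()
        if vy<0: vx,vy=-vx,-vy
        print(n,len(u),'lever ang',np.degrees(np.arctan2(vy,vx)).round(1),'maxr',np.hypot(*(w-L).T).max().round(3))
E
python3 - <<'E'
from lock import *
lock(); plan([arc(L,a,.075,.022,.139,-1) for a in (110,107,104,101,98)])
for n in('scene',):
    f=pickle.load(open(n+'.pkl','rb')); P=pts(f); v,u=np.indices(P.shape[:2])
    m=(abs(P[...,2]-.094)<.01)&(np.hypot(P[...,0]-.5,P[...,1])<.8)&(f['image'].max(-1)<110)&(P[...,0]>.4)&(P[...,0]<.75)
    w=P[m][:,:2]; a=cv2.fitLine(w.astype(np.float32),cv2.DIST_HUBER,0,.001,.001).ravel(); print('tube',len(w),np.degrees(np.arctan2(a[1],a[0])),a)
E
```

```text
scene 125 lever ang 106.5 maxr 0.101
side 31 lever ang 106.3 maxr 0.072
at 9.2 [0.5074 0.1943 0.1388] yaw 19.4 F [-1.7 -1.   1. ] j [-0.79  0.39  0.39  1.98 -0.2   0.81  0.05]
[-1. -1. -0.] [ 0.   -0.   -0.01]
[-0.  3. -0.] [ 0.   -0.    0.04]
[ 1.  7. -0.] [ 0.   -0.    0.09]
[ 1. 11. -0.] [ 0.   -0.    0.15]
[ 2. 15. -0.] [ 0.  -0.   0.2]
tube 3877 -82.115944 [ 0.13716881 -0.99054766  0.58171326 -0.03357273]
```

>>> step_arm --pt "0 2 0 0 0 0.03 0" --pt "0 3 0 0 0 0.04 0" --pt "0 4 0 0 0 0.05 0" --pt "0 4 0 0 0 0.05 0"

```text
clock: 9.6
tcp_pos: [0.5109, 0.1957, 0.1382]
orientation: [-1.879, -2.517, -0.001]
contact_force: [-3.4, 0.6, 1.1]
grip_width: -0.0003
gripper_force: 1.4
```

Run:
```python
from lock import *
lock(); plan([])
```

```text
scene 132 lever ang 104.2 maxr 0.104
side 30 lever ang 102.5 maxr 0.075
at 9.7 [0.511  0.1953 0.1381] yaw 16.5 F [-3.2  1.1  0.5] j [-0.79  0.4   0.4   1.97 -0.21  0.81  0.01]
```

Force is still only about 3.5 N (friction), so not yet clearly at the stop. Pushing on in 1 mm increments.

>>> step_arm --pt "0 1 0 0 0 0 0" --pt "0 2 0 0 0 0 0" --pt "0 2.5 0 0 0 0 0" --pt "0 2.5 0 0 0 0 0"

```text
clock: 10.1
tcp_pos: [0.5131, 0.196, 0.1381]
orientation: [-1.879, -2.517, 0.0]
contact_force: [-4.6, 0.8, 0.6]
grip_width: -0.0001
gripper_force: 1.9
```

>>> step_arm --pt "0 1 0 0 0 0 0" --pt "0 2 0 0 0 0 0" --pt "0 2.5 0 0 0 0 0" --pt "0 2.5 0 0 0 0 0"

```text
clock: 10.5
tcp_pos: [0.5141, 0.1963, 0.1381]
orientation: [-1.878, -2.515, 0.004]
contact_force: [-9.3, 0.3, 5.7]
grip_width: -0.0001
gripper_force: 4.5
```

>>> step_arm --pt "0 1 0 0 0 0 0" --pt "0 2 0 0 0 0 0" --pt "0 2 0 0 0 0 0" --pt "0 2 0 0 0 0 0"

```text
clock: 10.9
tcp_pos: [0.5143, 0.1964, 0.138]
orientation: [-1.876, -2.513, 0.008]
contact_force: [-16.4, -2.2, 12.1]
grip_width: 0.0001
gripper_force: 7.9
```

Position is stalled and the force has climbed to 16 N: the lever is at its stop. Backing off, lifting clear, then checking both.

>>> step_arm --pt "0 -6 0 0 0 0 0" --pt "0 -20 0 0 0 0 0" --pt "0 -40 0 0 0 0 0" --pt "0 -40 -40 0 0 0 0" --pt "0 -50 -80 0 0 0 0" --pt "0 -70 -110 0 0 0 0" --pt "30 -85 -110 0 0 0 0" --pt "70 -85 -110 0 0 0 0"

```text
clock: 11.7
tcp_pos: [0.4174, 0.2384, 0.2501]
orientation: [1.886, 2.511, 0.007]
contact_force: [1.0, 1.1, 0.8]
grip_width: -0.0002
gripper_force: 0.0
```

Run:
```python
from lock import *
from spoke import spoke
lock(); spoke(); plan([])
f=pickle.load(open('scene.pkl','rb')); cv2.imwrite('pics/s4.png',cv2.resize(f['image'][120:320,80:400,::-1],None,fx=2.4,fy=2.4,interpolation=cv2.INTER_CUBIC))
```

```text
scene 187 lever ang 105.5 maxr 0.112
side 82 lever ang 103.5 maxr 0.113
scene 239 line ang 224.46 hub->tip 225.07 tip [ 0.4673 -0.223 ] hub->Y 224.98 tip->Y 224.71 Y off line mm 0.2 H off -1.5 [ 0.4328 -0.2571]
side 179 line ang 225.49 hub->tip 225.02 tip [ 0.4635 -0.2266] hub->Y 224.79 tip->Y 224.03 Y off line mm -1.1 H off 1.2 [ 0.4316 -0.2574]
at 11.9 [0.4172 0.2404 0.2486] yaw 16.6 F [-1.  -0.9  0.2] j [-1.    0.13  0.39  2.01 -0.06  1.01 -0.3 ]
```

View pics/s4.png

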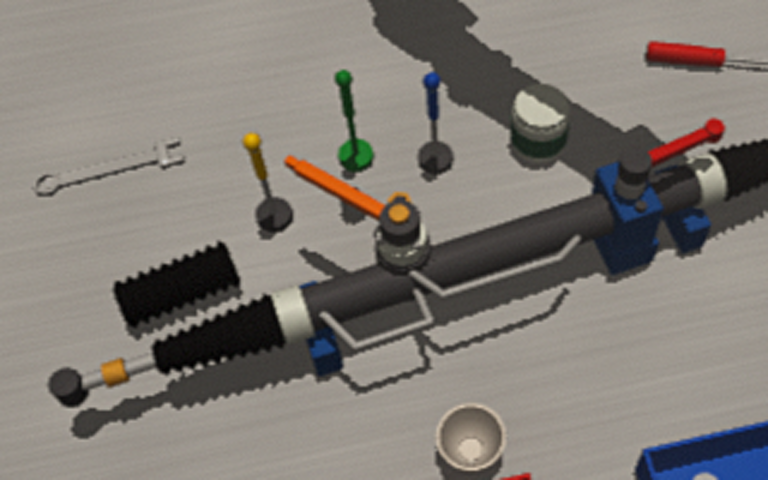

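The picture shows the arm (tip at (290,160)) aimed at the yellow ball (252,140), and the lever (knob at (715,128)) lying nearly along the tube at 104.5°, where the stop is expected at 104.8°. The loose things look undisturbed and the gripper is clear.

```bash
python3 -c "
from bench import r
print(r.hand_in())"
```

```text
the job is handed in; nothing more can be done
None
```

The job is handed in: the orange arm points at the yellow pin to within about 0.5° by camera, the red lever was pushed over until it stalled at its stop, the gripper is clear, and the loose things look undisturbed (11.9 s used).

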